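Knock a jammed container out of the model ferry

TASK

A container is jammed down in the cargo well of the white model ferry. Take the C-shaped knockout tool, bring its pin under the hull, feel for the knockout hole in the keel (the ferry is thin plastic: never press the tool on it with more than about 20 N), and push the pin up through the hole and gently on until the container has risen by about 18 mm and stays there, still held in the well. Then bring the tool out from under the ferry and stand it upright on the bench, clear of the ferry; do not touch the container with the gripper or disturb the stacked containers.

Things in the scene. Friction and masses are not known exactly. Their poses are not given: they have to be found in the camera images.
- ferry: White plastic ferry hull, fixed on two dark cradles. Origin on the bench below the middle of its cargo well; x across the hull, y along it to the pointed bow, z up. Hull x -33 to 33 mm, y -115 to 128 mm, flat underside 65 mm above the bench, deck edge 103 mm, funnel top 133 mm. Under the hull all is free between the cradle feet, y = -80 to 70 mm
- keel (a point): Underside of the ferry below the middle of the well (65 mm above the bench; ferry's axes). The keel plate here is 6 mm thick. A round hole of 13.5 mm goes straight up through it, on the centre line x = 0 but anywhere from y = -16 to 16 mm of this point: it can't be seen and no reading shows it, so feel for it. Elsewhere the plate is flat, hard and still
- well (a point): Middle of the open top of the cargo well, 103 mm above the bench (ferry's axes): 40 mm wide (x), 102 mm long (y), 28 mm deep. Its floor is a 4 mm ejector plate, 71 to 75 mm up, part of the ferry; a pin pushed up through the hole raises it level by at most 24 mm, with the container. A sprung side wall grips the container: raising takes 7 to 15 N; it stays as high as pushed
- load_centre (a point): Centre of the jammed loose orange container: 40 mm wide (x), 100 mm long (y, along the ferry), 40 mm high, about 90 g. At the start it sits on the well's floor, centre 95 mm and top 115 mm above the bench
- load: The jammed container: origin at the centre of its underside, 20 mm below load_centre
- tool_grip (a point): Middle of the handle of the loose steel knockout tool, 170 mm above the tool's underside, straight above its pin. Handle: upright square rubber bar 18 x 18 mm (sides along the tool's x and y), 44 mm high, with a 26 x 26 x 6 mm cap (its top 28 mm above this point). Take it from above. The upper face of the arm is 22 mm below this point
- tool_tip (a point): Top of the tool's upright round pin, 46 mm above the tool's underside, 124 mm straight below tool_grip. Pin 10 mm thick, 34 mm tall above the foot, the last 1.5 mm tapering to 7 mm. 90 mm free above it up to the arm. The tool can shift by some mm in the grip with each touch
- tool: Knockout tool, a C standing upright, 198 mm tall, 225 to 390 g. Origin at its underside below the pin; x to the open side of the C, y across, z up. Foot: x -79 to 16 mm, 34 mm wide, 12 mm thick. Post: x -78 to -64 mm, 22 mm wide. Arm: 136 to 148 mm up, 22 mm wide, x -78 to 12 mm. The hull's side passes into the open side: foot below hull, arm above container
- stack_low: Bystander: lower of two loose orange containers stacked on the quay, each 40 x 100 x 40 mm; origin at the centre of its underside. The blue quay is fixed, beyond the ferry, 130 x 440 x 30 mm (long side along y), and carries a fixed grey aluminium crane, 205 mm high above the bench, towards its right (-y) end; a fixed track piece, 18 mm high, joins its left end
- stack_top: Bystander: upper container of the stack; origin at the centre of its underside
There are look-alikes about, which are no part of the job. Leave any red look-alike of the tool alone.

How it is judged:
By the outcome, as a careful person would: the job done as asked, in the order asked, and still so for the second after the job is handed in, with the robot touching nothing.
It also fails if it takes over 72 s, if anything falls off the work surface, if the arm or the gripper's body presses on something with over 40 N, if the wrist force passes 120 N, or if a joint passes its speed limit or range.

ROBOT

A 6-joint arm with a two-finger parallel gripper is mounted at the origin on the work surface. World frame = base frame: x ahead of the robot, y to its left, z up, the work surface at z = 0. Lengths are in mm, angles in rad, forces in N, time in s.
With the tool pointing down it reaches from about 275 to 1000 mm from the base axis. Payload 8.4 kg.
Tool frame: the origin (TCP) lies midway between the tips of the shut fingers; the grasp point (between the pads) lies 19 mm behind it; z points along the fingers, y is the direction in which the jaws open and shut (so a half turn about z gives the same grasp; the last joint's range is limited). The gripper opens to 85 mm and grips with 20 to 120 N. Pads are 22 mm wide; open, the fingers measure 114 mm over their backs; the gripper's body (76 mm by 85 mm) begins 54 mm behind the grasp point. The pads swing forward as they close: fully open they stand 13 mm farther back than shut.
Start: joints at [1.346, 0.353, 1.633, -0, 1.155, -0.002], TCP at [138.099, 609.554, 205.981] pointing down, gripper open.
Joint ranges: [-2.63, 2.63], [-0.92, 2.1], [0.06, 2.66], [-1.3, 4.44], [0, 2.69], [-3.02, 3.02]. Speed limits (rad/s): [2.22, 2.22, 2.79, 3.14, 3.14, 3.14].

INTERFACE

Orientations are given as [roll, pitch, yaw] about the fixed x, y, z axes, in that order (R = Rz(yaw) Ry(pitch) Rx(roll)).
In Python, from rig import r gives the robot as it stands. The module is installed in compiled form; this text tells all that it offers.
- The arm moves only by the tool drive_tool, never from a script. Its argument "moves" is a list of rows, each a list of 3 entries, a list of its own where there are three numbers: the closure, from 0 (fully open) to 1 (shut), then the shift along the tool's x, y, z in cm, then the turn about the tool's z in degrees. In form: [[claw, [dx, dy, dz], roll], ...]. A call has 1 to 12 rows; each row is the pose to reach, as a shift and turn from the pose measured when the call began, along the tool's axes at that moment; what a row does not reach only later rows make up. A row lasts 1/8 s, in which the tool goes at most 62.5 mm and 10.7 degrees, less where a joint would pass 70% of its speed; a pose out of reach is approached as far as the arm can. A call with a gripper value outside its range is refused whole. The fingers move at their own pace and stop on an object; "grip_force" is the grip in N (left out, the last holds). Time passes only in rows, so rows that repeat a pose let the fingers close. It gives the time, the measured TCP pose, the force and the opening at its end, in the units of the state.
- r.sense(): the state, without advancing time (a new reading comes with each control period).
- r.grab_frame(name): name is "scene" or "top" or "wrist"; returns a dict with "color" (480x640x3 uint8, red, green, blue), "fx", "fy", "cx", "cy" (pixels), "pose" (4x4, takes a point from camera to world coordinates); the wrist camera has in their place "hand_eye" (4x4, takes a point from camera to tool coordinates, whose origin is the TCP and whose axes are the flange's). Camera axes: x right, y up, looking along -z (the intrinsics and any distortion apply to the point x, -y, -z); pixel columns grow to the right and rows downward; lengths in mm; the calibration is good to about 2 mm. A picture is of the moment at which its call begins: read the wrist's pose just before it. There is no depth.
- r.sign_off(): hands the job in, once; it reports no verdict.
Trained networks look in the newest picture that a camera, given by its name, has taken for a name from the list of things; names that differ only in an ending like _2 or _b are one class to them, and where a whole thing is asked for, a point or a joint stands for the part that bears it (a point fixed in the world has none). Each returns a list of dicts, best first, with "score" (0 to 1); they miss things now and then, are a little off and sometimes report something else, mostly with a low value. They report only what shows in the picture. A call takes as long as a camera call. They do not tell look-alikes from the thing itself.
- r.outline_of(thing, camera): "mask" (480x640 bool, what is visible of it) and "at" ([column, row] in pixels, amid what is visible of it).
- r.spot_point(thing, camera): "at" ([column, row] in pixels: a listed point, or the origin of a listed thing).
The state is a dict: "clock": time; "qpos": joint angles; "qvel": joint speeds; "joint_efforts": joint torques, N m; "eef_pos": TCP position; "tcp_rot": TCP orientation; "contact_force": force on the tool from outside, world axes, zero at the start; "wrist_torque": the same for the moment, N m; "opening": opening from 0.0 (shut) to 1.0 (fully open).
Only numpy, scipy, OpenCV 4.12 (cv2) and the standard library are available. Lean on these libraries where they do the work, as an engineer would, in place of code of your own. Each camera call takes 0.05 s, during which the arm holds its last target.

## Working session

There is one attempt and no reset: what is moved stays moved. The work goes in short steps, Python scripts to look and compute and a tool call to move; the robot and the scene stay as the last step left them, time stands still between calls to the robot, and variables do not carry over. Pictures are saved under pics/ and viewed, and the job is handed in when it is done.

Besides the shell and the picture viewer there is one more tool, called after ">>>" in YAML: its name, and indented under it one key for each argument. drive_tool: Moves the arm, as the interface text tells. Its arguments: {"type":"object","properties":{"moves":{"type":"array"},"grip_force":{"type":"number"}},"required":["moves"]}

```bash
mkdir -p pics; cat > h.py <<'E'
import numpy as np, cv2
from rig import r
def grab(n,fn):
    s=r.sense(); f=r.grab_frame(n); cv2.imwrite('pics/'+fn,f['color'][:,:,::-1]); return s,f
E
python3 - <<'E'
from h import *
s,f=grab('scene','s0.png'); print(s)
print({k:v for k,v in f.items() if k!='color'})
for t in ['tool_grip','tool_tip','tool','ferry','keel','well','load_centre','stack_low','stack_top']:
    print(t,[(np.round(d['at'],1),round(d['score'],2)) for d in r.spot_point(t,'scene')][:4])
s,f=grab('top','t0.png')
print({k:v for k,v in f.items() if k!='color'})
for t in ['tool_grip','tool_tip','tool','ferry','keel','well','load_centre','stack_low','stack_top']:
    print(t,[(np.round(d['at'],1),round(d['score'],2)) for d in r.spot_point(t,'top')][:4])
s,f=grab('wrist','w0.png')
print({k:v for k,v in f.items() if k!='color'})
E
```

```text
{'clock': 0.0, 'qpos': array([ 1.34562891e+00,  3.53708504e-01,  1.63413607e+00,  6.91094934e-06,
        1.15520256e+00, -2.39830053e-03]), 'qvel': array([-8.07217811e-05,  3.28842210e-04,  4.21583345e-04,  4.18803945e-04,
       -4.91185072e-04, -7.91259098e-04]), 'joint_efforts': array([ 8.11595019e-04, -6.05266070e+01, -3.42067623e+01,  1.63537861e-04,
        9.59754456e-03, -1.76651815e-05]), 'eef_pos': array([137.96282393, 609.05088094, 205.22318984]), 'tcp_rot': array([-3.14013819e+00, -9.80686137e-06,  2.91882074e+00]), 'contact_force': array([ 0.04227855, -0.56241204, -1.0556713 ]), 'wrist_torque': array([ 0.01407364,  0.00459094, -0.0118726 ]), 'opening': 0.9994584472677418}
{'fx': 592.6886713129016, 'fy': 592.6886713129016, 'cx': 322.7410893889625, 'cy': 241.53497561376682, 'pose': array([[-6.98066507e-01, -5.95393422e-01,  3.97755986e-01,
         9.70342263e+02],
       [ 7.16016449e-01, -5.84209186e-01,  3.82125728e-01,
         3.87619524e+02],
       [ 4.85755609e-03,  5.51549001e-01,  8.34128350e-01,
         1.04040875e+03],
       [ 0.00000000e+00,  0.00000000e+00
[... 1404 characters left out ...]
0.81)]
ferry [(array([193. , 254.8]), 0.85)]
keel [(array([190.4, 247.4]), 0.56)]
well [(array([182.7, 245.4]), 0.9)]
load_centre [(array([186. , 242.9]), 0.7)]
stack_low [(array([245.4, 141.4]), 0.86)]
stack_top [(array([249.6, 136.6]), 0.91)]
{'fx': 381.0584859546475, 'fy': 381.0584859546475, 'cx': 322.44634041461353, 'cy': 247.7852195059112, 'hand_eye': array([[-1.43809922e-03,  9.55284794e-01,  2.95683773e-01,
         7.43011848e+01],
       [ 9.99997832e-01,  9.28520666e-04,  1.86379665e-03,
        -8.81891439e-01],
       [ 1.50590811e-03,  2.95685813e-01, -9.55284059e-01,
        -1.68030212e+02],
       [ 0.00000000e+00,  0.00000000e+00,  0.00000000e+00,
         1.00000000e+00]])}
```

View pics/s0.png

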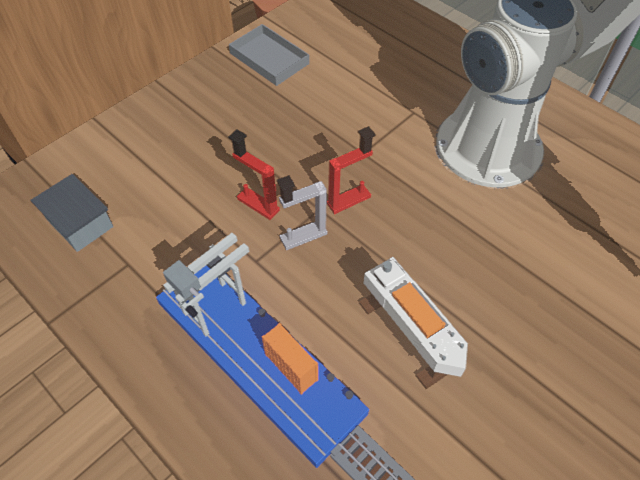

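View pics/t0.png

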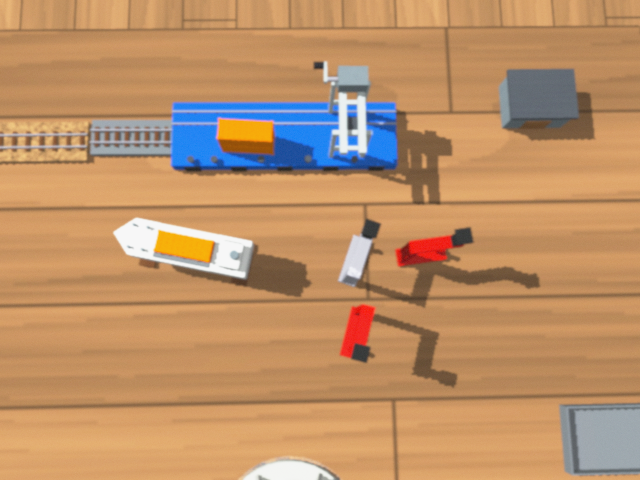

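The grey tool is the real one: handle at (286,192) in scene and (372,231) in top. The two red ones are look-alikes. The ferry is at (415,315) in scene and (190,250) in top.

```bash
cat >> h.py <<'E'
def ray(f,uv,pose=None):
    P=f['pose'] if pose is None else pose
    d=np.array([(uv[0]-f['cx'])/f['fx'],-(uv[1]-f['cy'])/f['fy'],-1.0])
    return P[:3,3],P[:3,:3]@d
def atz(f,uv,z,pose=None):
    o,d=ray(f,uv,pose); return (o+d*(z-o[2])/d[2])
def tri(rays):
    A=np.zeros((3,3));b=np.zeros(3)
    for o,d in rays:
        d=d/np.linalg.norm(d);M=np.eye(3)-np.outer(d,d);A+=M;b+=M@o
    return np.linalg.solve(A,b)
def proj(f,p,pose=None):
    P=f['pose'] if pose is None else pose
    c=P[:3,:3].T@(np.asarray(p,float)-P[:3,3]); return np.array([f['cx']+f['fx']*c[0]/-c[2],f['cy']-f['fy']*c[1]/-c[2]])
def wpose(s,f):
    from scipy.spatial.transform import Rotation as R
    T=np.eye(4);T[:3,:3]=R.from_euler('xyz',s['tcp_rot']).as_matrix();T[:3,3]=s['eef_pos'];return T@f['hand_eye']
E
python3 - <<'E'
from h import *
_,a=grab('scene','s1.png');_,b=grab('top','t1.png')
for n,p,q,z in [('grip',(286.2,192),(372.3,231),170),('tip',(289.8,228.5),(361.9,243),46),('tool',(292.2,241.2),(356.6,244.1),0),('well',(416.5,313.5),(182.7,245.4),103),('load',(416.1,314),(186,242.9),95),('keel',(413,319.9),(190.4,247.4),65),('ferry',(411.1,334.9),(193,254.8),0),('stacktop',(290.5,360.7),(249.6,136.6),70)]:
    print(n,tri([ray(a,p),ray(b,q)]).round(1),atz(a,p,z).round(1),atz(b,q,z).round(1))
    
# masks for yaw
for cam,f in (('scene',a),('top',b)):
  for t,z in (('load',115),('ferry',103),('tool',148),('stack_top',110)):
    for o in r.outline_of(t,cam)[:3]:
        m=o['mask'].astype(np.uint8); pts=np.argwhere(m)[:,::-1]
        W=np.array([atz(f,p,z)[:2] for p in pts]); c,sz,an=cv2.minAreaRect(W.astype(np.float32))
        print(cam,t,round(o['score'],2),np.round(o['at']),len(pts),np.round(c),np.round(sz),round(an,1))
for f,n in((a,'sz.png'),(b,'tz.png')):
    im=f['color'][:,:,::-1]
    y,x=(150,230) if n=='sz.png' else (200,100)
    cv2.imwrite('pics/'+n,cv2.resize(im[y:y+240,x:x+320],(800,600),interpolation=2))
E
```

```text
grip [ 517.6 -147.8  155.9] [ 523.8 -136.9  170. ] [ 516.7 -148.   170. ]
tip [ 516.4 -144.2   36.2] [ 520.4 -138.2   46. ] [ 515.5 -143.8   46. ]
tool [ 5.194e+02 -1.371e+02 -2.000e-01] [ 518.6 -135.5    0. ] [ 520.4 -138.5    0. ]
well [509.8 180.1  90.9] [516.5 181.5 103. ] [507.1 178.8 103. ]
load [512.5 177.3  90. ] [513.9 179.9  95. ] [512.8 174.7  95. ]
keel [509.6 174.6  57.7] [512.6 176.8  65. ] [509.  172.5  65. ]
ferry [505.5 180.   -6.5] [509.1 180.3   0. ] [504.  179.7   0. ]
stacktop [721.2  68.   53.3] [723.9  75.9  70. ] [717.2  64.1  70. ]
scene load 0.55 [418. 312.] 1301 [515. 180.] [104.  44.] 78.2
scene load 0.24 [302. 201.] 1762 [ 502. -116.] [173.  94.] 49.7
scene ferry 0.98 [419. 330.] 4843 [535. 183.] [248. 112.] 77.7
scene tool 0.86 [262. 186.] 1775 [ 522. -233.] [235.  77.] 55.5
scene tool 0.82 [302. 200.] 2016 [519. -98.] [172.  95.] 49.1
scene tool 0.61 [337. 177.] 1762 [ 381. -105.] [225.  85.] 38.7
scene stack_top 0.8 [290. 355.] 1589 [726.  79.] [108.  47.] 86.8
top load 0.77 [184. 248.] 1340 [504. 175.] [102.  41.] 77.8
top ferry 0.88 [188. 261.] 3920 [499. 181.] [247.  82.] 77.8
top tool 0.75 [432. 247.] 1658 [ 490. -256.] [ 46. 139.] 13.2
top tool 0.73 [358. 333.] 1326 [ 352. -123.] [45. 92.] 74.3
top tool 0.64 [358. 251.] 1283 [ 486. -126.] [ 37. 119.] 65.6
top stack_top 0.85 [247. 134.] 1438 [710.  70.] [102.  51.] 86.0
```

View pics/sz.png

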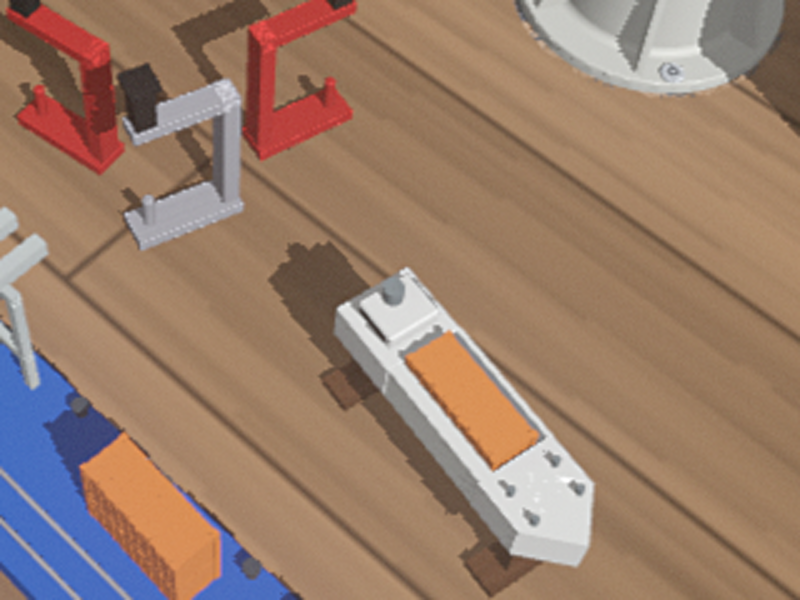

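View pics/tz.png

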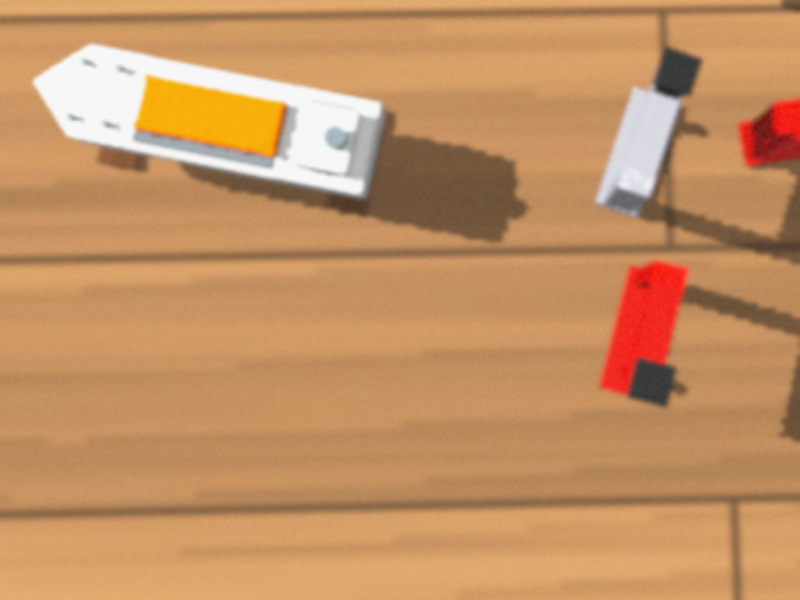

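>>> drive_tool:
  moves:
    - [0,[-4.6,-3.4,-2],9]
    - [0,[-9.2,-6.8,-4],18]
    - [0,[-13.8,-10.2,-6],27]
    - [0,[-18.4,-13.6,-8],36]
    - [0,[-23,-17,-8],45]
    - [0,[-27.6,-20.4,-8],54]
    - [0,[-32.2,-23.8,-8],63]
    - [0,[-36.8,-27.2,-8],72]
    - [0,[-41.4,-30.6,-8],81]
    - [0,[-45.7,-33.6,-8],89.4]
    - [0,[-45.7,-33.6,-8],89.4]
    - [0,[-45.7,-33.6,-8],89.4]

```text
clock: 3.05
eef_pos: [509.3, 180.9, 285.8]
tcp_rot: [-3.141, -0.0, 1.359]
contact_force: [-0.5, 0.1, -0.1]
opening: 0.998
```

```bash
python3 - <<'E'
from h import *
s,f=grab('wrist','w1.png'); print(s['clock'],s['eef_pos'],s['tcp_rot'],s['qpos'])
P=wpose(s,f)
for t,z in [('ferry',0),('keel',65),('well',103),('load_centre',95)]:
    for d in r.spot_point(t,'wrist')[:2]: print(t,round(d['score'],2),np.round(d['at'],1),atz(f,d['at'],z,P).round(1))
for t,z in (('load',115),('ferry',103)):
    for o in r.outline_of(t,'wrist')[:2]:
        pts=np.argwhere(o['mask'])[:,::-1]
        W=np.array([atz(f,p,z,P)[:2] for p in pts]); c,sz,an=cv2.minAreaRect(W.astype(np.float32))
        print(t,round(o['score'],2),np.round(o['at']),len(pts),np.round(c,1),np.round(sz),round(an,1))
np.savez('w1.npz',P=P,color=f['color'],k=[f['fx'],f['fy'],f['cx'],f['cy']])
E
```

```text
3.05 [509.29785774 180.87770247 285.84346682] [-3.14097996e+00 -5.48702006e-05  1.35864221e+00] [3.38230962e-01 1.51291594e-01 1.71907506e+00 3.84272922e-04
 1.27171953e+00 5.50271753e-01]
load_centre 0.73 [322.  217.4] [508.4 174.4  95. ]
load 0.72 [322. 163.] 11892 [509.3 182.5] [235.  64.] 77.4
load 0.61 [321. 218.] 4568 [507.7 176. ] [102.  39.] 77.3
ferry 0.77 [323. 162.] 12105 [508.4 179.9] [245.  67.] 77.5
```

View pics/w1.png

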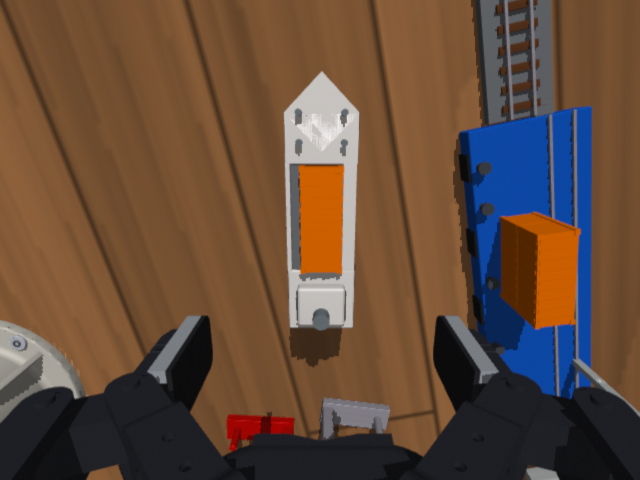

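Wrist view: the ferry is centred around (322,200), bow up, container at (322,218). The grey tool is at the bottom, around (355,415), and the red ones are beside it. I'll refine the hull's centre line from this picture.

```bash
python3 - <<'E'
from h import *
d=np.load('w1.npz');P=d['P'];fx,fy,cx,cy=d['k'];f=dict(fx=fx,fy=fy,cx=cx,cy=cy)
im=d['color'].astype(int); 
sat=im.max(2)-im.min(2); w=((sat<30)&(im.max(2)>120)).astype(np.uint8)
n,l,st,c=cv2.connectedComponentsWithStats(w); 
L=[];Rr=[]
for row in range(120,320):
    g=w[row,270:375]; cols=np.flatnonzero(g)+270
    L.append(atz(f,(cols[0]-.5,row),103,P)[:2]);Rr.append(atz(f,(cols[-1]+.5,row),103,P)[:2])
    if row%20==0: print(row,cols[0],cols[-1])
L=np.array(L);Rr=np.array(Rr)
for E in(L,Rr):
    vx,vy,x0,y0=cv2.fitLine(E.astype(np.float32),cv2.DIST_HUBER,0,.01,.01).ravel(); 
    a=np.degrees(np.arctan2(vy,vx)); print(a, (x0,y0))
    u=np.array([np.sin(np.radians(77.4)),-np.cos(np.radians(77.4))]); print('proj',np.median(E@u), E[::40]@u)
u=np.array([np.sin(np.radians(77.4)),-np.cos(np.radians(77.4))]);v=np.array([-u[1],u[0]])
print('mid x-proj',(np.median(L@u)+np.median(Rr@u))/2)
bow=atz(f,(321.5,71),103,P)[:2]; ste=atz(f,(321.5,327.5),103,P)[:2]; print(bow@v-128,ste@v+115)
b=atz(f,(322,164),115,P)[:2];e=atz(f,(322,275),115,P)[:2];print((b@v+e@v)/2,(b-e)@v)
E
```

```text
120 284 358
140 284 358
160 285 357
180 285 356
200 286 355
220 286 354
240 287 354
260 288 353
280 288 353
300 289 353
77.676674 (np.float32(474.6436), np.float32(178.8806))
proj 424.1799559412822 [423.95600458 424.03331488 424.11549412 424.2030172  424.29642289]
77.59379 (np.float32(538.08), np.float32(163.47327))
proj 489.4264121156132 [489.44668362 489.72351464 489.08977969 489.37300874 489.67527378]
mid x-proj 456.8031840284477
281.01987672437195 281.836976754045
281.40404104979234 103.66349413798748
```

>>> drive_tool:
  moves:
    - [0,[-5.5,1.3,0],4]
    - [0,[-11,2.6,0],8]
    - [0,[-16.5,3.9,0],12.8]
    - [0,[-22,5.2,0],12.8]
    - [0,[-27.5,6.5,0],12.8]
    - [0,[-31.9,7.5,0],12.8]
    - [0,[-31.9,7.5,0],12.8]
    - [0,[-31.9,7.5,0],12.8]

```text
clock: 4.4
eef_pos: [515.7, -145.6, 286.0]
tcp_rot: [-3.141, -0.001, 1.136]
contact_force: [1.3, 0.3, 0.9]
opening: 0.998
```

```bash
python3 - <<'E'
from h import *
s,f=grab('wrist','w2.png'); print(s['clock'],s['eef_pos'],s['tcp_rot'],s['qpos'])
P=wpose(s,f)
for t,z in [('tool_grip',170),('tool_tip',46),('tool',0)]:
    for d in r.spot_point(t,'wrist')[:3]: print(t,round(d['score'],2),np.round(d['at'],1),atz(f,d['at'],z,P).round(1))
np.savez('w2.npz',P=P,color=f['color'],k=[f['fx'],f['fy'],f['cx'],f['cy']])
E
```

```text
4.4 [ 515.66178655 -145.5735162   286.00834528] [-3.14134508e+00 -5.17047582e-04  1.13629517e+00] [-2.78320867e-01  1.43206895e-01  1.72827861e+00  5.75036022e-04
  1.27027133e+00  1.56009953e-01]
tool_grip 0.98 [ 89.2 300.3] [ 319.7 -118.7  170. ]
tool_grip 0.66 [321.  223.8] [ 518.3 -140.4  170. ]
tool_grip 0.65 [381.8 385. ] [ 505.1 -294.9  170. ]
tool_tip 0.94 [319.3 199.2] [ 514.9 -142.1   46. ]
tool_tip 0.68 [155.2 253.7] [ 320.9 -120.    46. ]
tool_tip 0.59 [367.2 318.1] [ 506.1 -295.2   46. ]
tool 0.86 [171. 240.] [ 322.7 -117.8    0. ]
tool 0.57 [365.8 300.8] [ 509.4 -295.8    0. ]
```

View pics/w2.png

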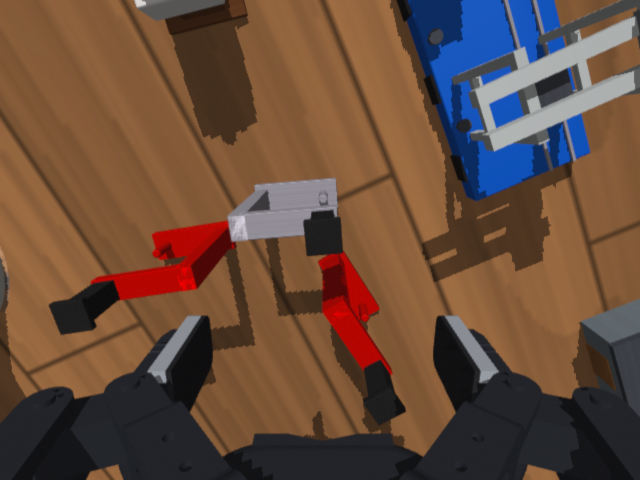

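```bash
python3 - <<'E'
from h import *
d=np.load('w2.npz')
cv2.imwrite('pics/w2z.png',cv2.resize(d['color'][165:285,215:375,::-1],(800,600),interpolation=2))
E
```

```text
(no output)
```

View pics/w2z.png

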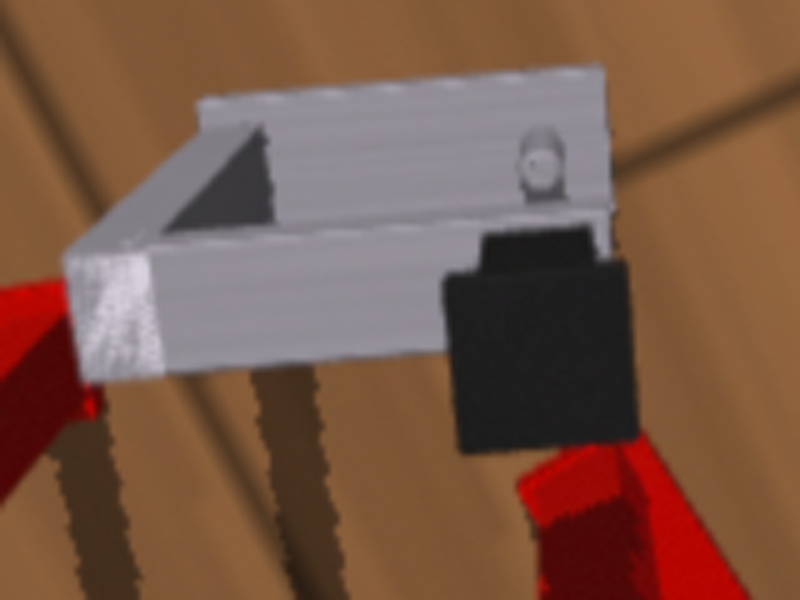

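```bash
python3 - <<'E'
from h import *
d=np.load('w2.npz');P=d['P'];fx,fy,cx,cy=d['k'];f=dict(fx=fx,fy=fy,cx=cx,cy=cy)
g=lambda x,y,z: atz(f,(215+x/5-.4,165+y/5-.4),z,P)[:2]
c=np.array([g(*p,198) for p in [(445,275),(627,262),(638,440),(462,455)]]); print('cap',c.mean(0),[np.linalg.norm(c[i]-c[i-1]).round(1) for i in range(4)])
for a,b in((c[0],c[1]),(c[3],c[2]),(g(200,104,12),g(603,66,12)),(g(65,262,148),g(602,210,148)),(g(85,382,148),g(450,350,148))):
    v=b-a; print(np.linalg.norm(v).round(1),np.degrees(np.arctan2(v[1],v[0])).round(1))
print('tip',g(541,168,46),'ps',np.degrees(1.1363)-90)
E
```

```text
cap [ 518.81387231 -143.14927613] [np.float64(26.2), np.float64(25.1), np.float64(25.8), np.float64(25.0)]
25.1 -20.8
25.0 -19.8
93.5 -19.6
88.5 -19.4
61.4 -19.8
tip [ 518.78524258 -142.70382703] ps -24.89480573928455
```

>>> drive_tool:
  moves:
    - [0,[0.36,0.18,3],-5.2]
    - [0,[0.36,0.18,7],-5.2]
    - [0,[0.36,0.18,10.5],-5.2]
    - [0,[0.36,0.18,12.5],-5.2]
    - [0,[0.36,0.18,13.2],-5.2]
    - [0,[0.36,0.18,13.2],-5.2]
    - [1,[0.36,0.18,13.2],-5.2]
    - [1,[0.36,0.18,13.2],-5.2]
    - [1,[0.36,0.18,13.2],-5.2]
    - [1,[0.36,0.18,13.2],-5.2]
    - [1,[0.36,0.18,13.2],-5.2]
    - [1,[0.36,0.18,13.2],-5.2]
  grip_force: 100

```text
clock: 6.1
eef_pos: [519.4, -142.6, 154.9]
tcp_rot: [3.141, -0.0, 1.229]
contact_force: [-1.2, 0.9, 6.6]
opening: 0.275
```

```bash
python3 - <<'E'
from h import *
s,f=grab('wrist','w3.png'); print(s['clock'],s['eef_pos'],s['tcp_rot'],s['contact_force'],s['wrist_torque'],s['opening'])
E
```

```text
6.1 [ 519.3600706  -142.55173662  154.94715639] [ 3.14050036e+00 -4.08128114e-04  1.22868882e+00] [-1.20948254  0.91746633  6.56226068] [ 0.06690455  0.21551212 -0.04748889] 0.2748574880353211
```

View pics/w3.png

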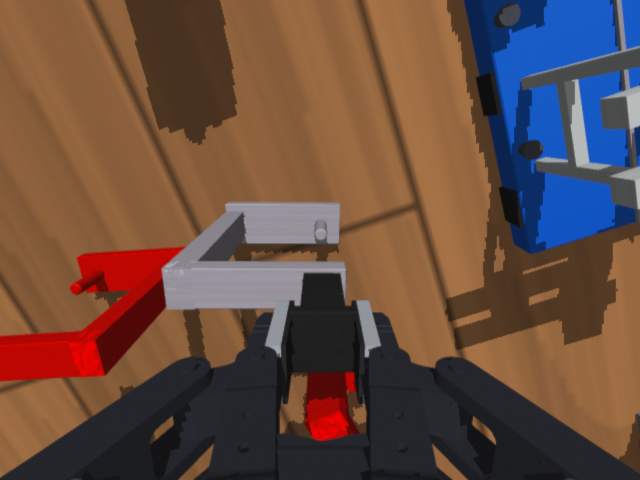

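>>> drive_tool:
  moves:
    - [1,[0,0,0],0]
    - [1,[0,0,0],0]
    - [1,[0,0,-0.5],0]
    - [1,[0,0,-1.5],0]
    - [1,[0,0,-1.5],0]

```text
clock: 6.78
eef_pos: [520.1, -142.7, 171.0]
tcp_rot: [3.139, -0.001, 1.229]
contact_force: [-0.7, -0.3, -4.2]
opening: 0.274
```

```bash
python3 - <<'E'
from h import *
s,f=grab('wrist','w4.png'); print(s['clock'],s['eef_pos'],s['tcp_rot'],s['contact_force'],s['wrist_torque'],s['opening'])
E
```

```text
6.775 [ 520.11996553 -142.7249839   171.00977093] [ 3.13858091e+00 -5.52557905e-04  1.22875076e+00] [-0.69734352 -0.30374243 -4.1740235 ] [-0.08608257 -0.11991801  0.04876321] 0.27366728221347253
```

View pics/w4.png

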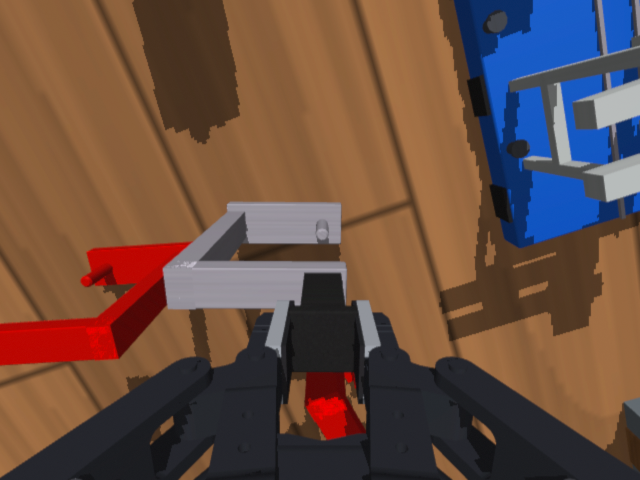

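```bash
cat >> h.py <<'E'
def zoom(fn,out,x,y,w=160,h=120):
    im=cv2.imread('pics/'+fn); cv2.imwrite('pics/'+out,cv2.resize(im[y:y+h,x:x+w],(800,600),interpolation=2))
def intool(f,uv,zt):  # point in tool coords at tool-z = zt
    H=f['hand_eye'];d=H[:3,:3]@np.array([(uv[0]-f['cx'])/f['fx'],-(uv[1]-f['cy'])/f['fy'],-1.0]);o=H[:3,3]
    return o+d*(zt-o[2])/d[2]
E
python3 -c "
from h import *
zoom('w4.png','w4z.png',220,190)"
```

```text
(no output)
```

View pics/w4z.png

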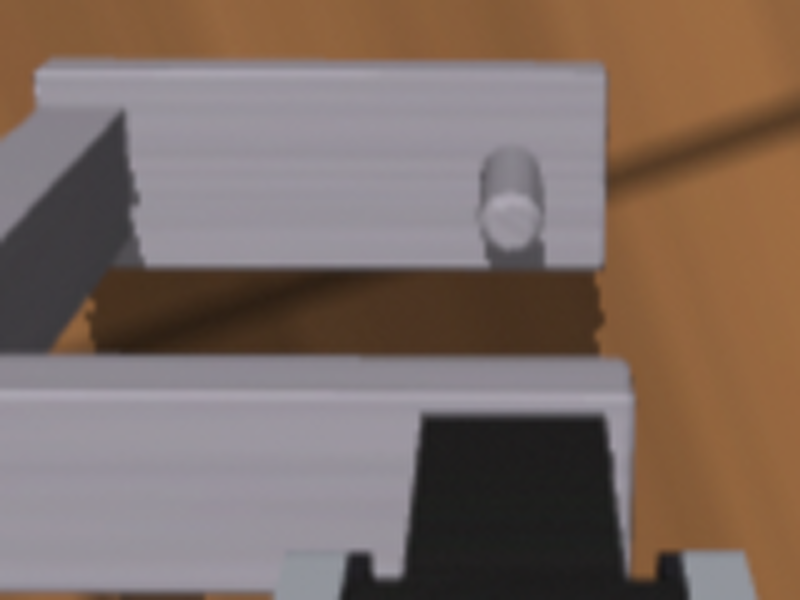

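```bash
python3 - <<'E'
from h import *
f=r.grab_frame('wrist')
print(intool(f,(322.0,233.4),109), intool(f,(220+603/5,190+66/5),143),intool(f,(220+603/5,190+267/5),143),intool(f,(220+45/5,190+66/5),143))
E
```

```text
[ -0.12270601   0.89002898 109.        ] [ 16.43703931  16.21205832 143.        ] [-18.17410763  16.65322382 143.        ] [ 16.56299932 -75.85183432 143.        ]
```

>>> drive_tool:
  moves:
    - [1,[0,0,-3],0]
    - [1,[0,0,-7],0]
    - [1,[0,0,-11],0]
    - [1,[2,-1.4,-14],-2]
    - [1,[6,-4.2,-14],-4]
    - [1,[10,-7,-14],-6]
    - [1,[14,-9.8,-14],-7.2]
    - [1,[18,-12.6,-14],-7.2]
    - [1,[22,-15.4,-14],-7.2]
    - [1,[26,-18.2,-14],-7.2]
    - [1,[28.5,-19.9,-14],-7.2]
    - [1,[28.5,-19.9,-14],-7.2]

```text
clock: 8.38
eef_pos: [426.6, 194.3, 309.7]
tcp_rot: [3.141, -0.0, 1.357]
contact_force: [-0.4, -1.6, -3.8]
opening: 0.27
```

```bash
python3 - <<'E'
from h import *
s,f=grab('wrist','w5.png'); print(s['clock'],s['eef_pos'],s['tcp_rot'],s['contact_force'],s['wrist_torque'],s['opening'])
zoom('w5.png','w5z.png',220,190)
E
```

```text
8.375 [426.5981813  194.27633368 309.71299903] [ 3.14050909e+00 -3.40284543e-04  1.35734948e+00] [-0.43201754 -1.62727268 -3.77493357] [-0.29505385 -0.1165281   0.03783805] 0.27045105717959833
```

View pics/w5.png

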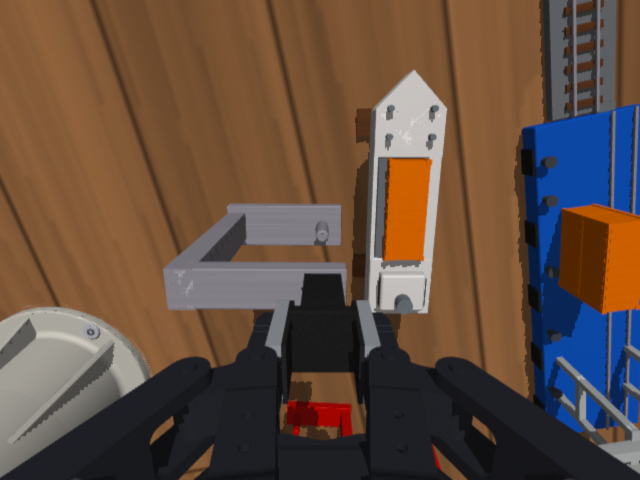

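View pics/w5z.png

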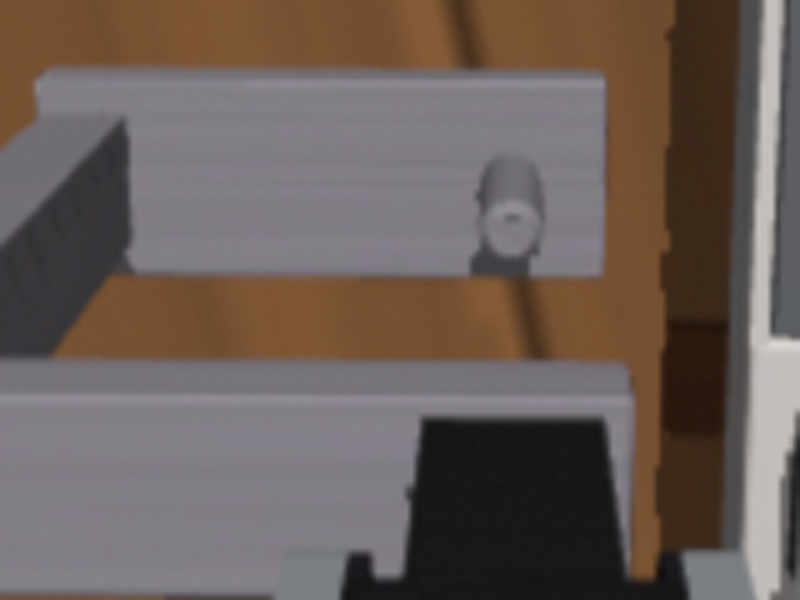

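>>> drive_tool:
  moves:
    - [1,[-0.5,0,3],0]
    - [1,[-1,0,7],0]
    - [1,[-1.52,0,11],0]
    - [1,[-1.52,0,13.5],0]
    - [1,[-1.52,0,14.6],0]
    - [1,[-1.52,0,14.6],0]
    - [1,[-1.52,0,14.6],0]

```text
clock: 9.3
eef_pos: [424.7, 178.2, 164.7]
tcp_rot: [3.139, -0.0, 1.356]
contact_force: [0.0, 0.1, -3.8]
opening: 0.274
```

```bash
python3 - <<'E'
from h import *
s,f=grab('wrist','w6.png'); print(s['clock'],s['eef_pos'],s['tcp_rot'],s['contact_force'],s['wrist_torque'],s['opening'])
_,f=grab('scene','s6.png');_,f=grab('top','t6.png')
zoom('s6.png','s6z.png',240,150,240,180)
E
```

```text
9.3 [424.71313429 178.20533386 164.71468618] [ 3.13883360e+00 -3.46494559e-04  1.35642012e+00] [ 0.01489513  0.0526598  -3.83914308] [ 0.01567132 -0.14078049  0.00650075] 0.27364862348349955
```

View pics/w6.png

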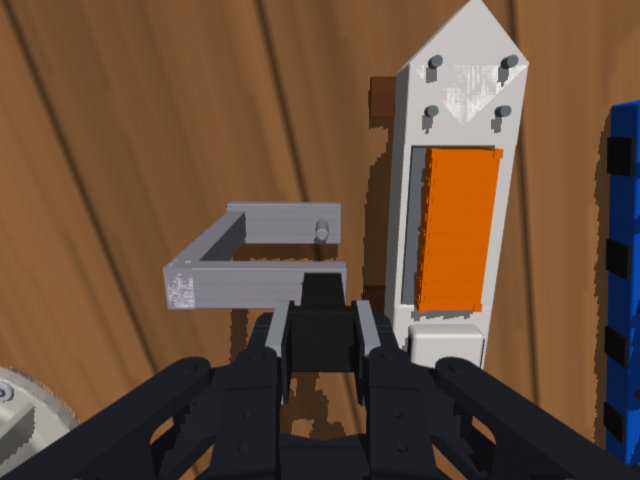

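View pics/s6.png

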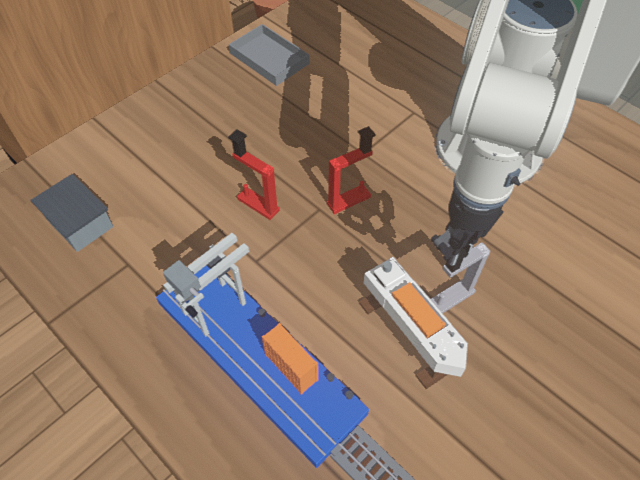

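>>> drive_tool:
  moves:
    - [1,[0,1,0],0]
    - [1,[0,3,0],0]
    - [1,[0,5,0],0]
    - [1,[0,7,0],0]
    - [1,[0.03,8.05,0],0]
    - [1,[0.03,8.05,0],0]
    - [1,[0.03,8.05,0],0]

```text
clock: 10.32
eef_pos: [502.5, 161.4, 164.5]
tcp_rot: [3.14, 0.0, 1.357]
contact_force: [1.1, -0.3, -4.2]
opening: 0.277
```

```bash
cat >> h.py <<'E'
def loc(s):
    a=np.radians(-12.4);d=s['eef_pos'][:2]-np.array([507.1,174.9]);return np.round([d[0]*np.cos(a)+d[1]*np.sin(a),-d[0]*np.sin(a)+d[1]*np.cos(a),s['eef_pos'][2]],2)
def st():
    s=r.sense();print(s['clock'],'loc',loc(s),'rot',s['tcp_rot'].round(4),'F',s['contact_force'].round(2),'T',s['wrist_torque'].round(3),s['opening'].round(3));return s
E
python3 - <<'E'
from h import *
st();grab('wrist','w7.png');zoom('w7.png','w7z.png',220,130,320,240);grab('scene','s7.png');zoom('s7.png','s7z.png',320,180,240,180)
E
```

```text
Traceback (most recent call last):
  File "h.py", line 30, in st
    s=r.sense();print(s['clock'],'loc',loc(s),'rot',s['tcp_rot'].round(4),'F',s['contact_force'].round(2),'T',s['wrist_torque'].round(3),s['opening'].round(3));return s
                                                                                                                                         ^^^^^^^^^^^^^^^^^^
AttributeError: 'float' object has no attribute 'round'
```

```bash
sed -i "s/s\['opening'\].round(3)/round(s['opening'],3)/" h.py
python3 - <<'E'
from h import *
st();grab('wrist','w7.png');zoom('w7.png','w7z.png',220,130,320,240);grab('scene','s7.png');zoom('s7.png','s7z.png',320,180,240,180)
E
```

```text
10.325 loc [ -1.6  -14.13 164.54] rot [3.1399e+00 1.0000e-04 1.3566e+00] F [ 1.05 -0.35 -4.2 ] T [-0.059 -0.054 -0.045] 0.277
```

View pics/w7z.png

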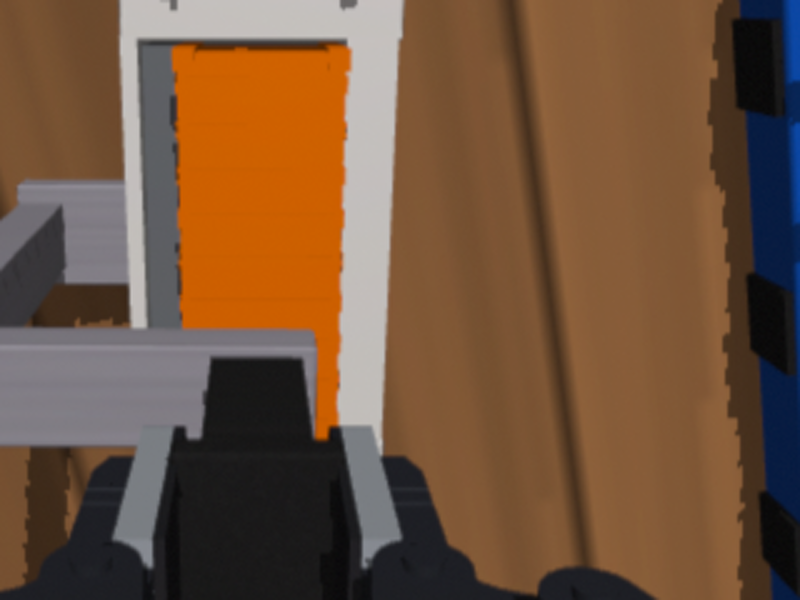

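View pics/s7z.png

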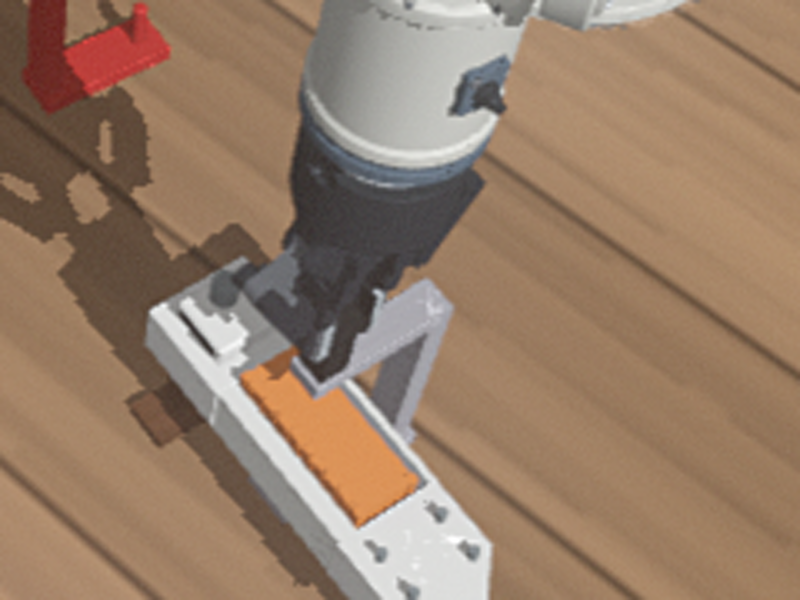

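>>> drive_tool:
  moves:
    - [1,[0,0.09,-0.4],0]
    - [1,[0,0.09,-0.8],0]
    - [1,[0,0.09,-0.8],0]

```text
clock: 10.8
eef_pos: [503.7, 161.6, 173.4]
tcp_rot: [3.138, -0.001, 1.357]
contact_force: [0.0, 0.4, -4.2]
opening: 0.272
```

>>> drive_tool:
  moves:
    - [1,[0,0,-0.15],0]
    - [1,[0,0,-0.15],0]

```text
clock: 11.05
eef_pos: [503.8, 161.6, 175.0]
tcp_rot: [3.138, -0.001, 1.357]
contact_force: [-0.3, 0.3, -3.6]
opening: 0.275
```

>>> drive_tool:
  moves:
    - [1,[0,0,-0.1],0]
    - [1,[0,0,-0.1],0]

```text
clock: 11.3
eef_pos: [503.8, 161.7, 176.1]
tcp_rot: [3.138, -0.001, 1.357]
contact_force: [-0.4, 0.7, -3.8]
opening: 0.272
```

>>> drive_tool:
  moves:
    - [1,[0,0,-0.1],0]
    - [1,[0,0,-0.1],0]

```text
clock: 11.55
eef_pos: [503.9, 161.7, 177.1]
tcp_rot: [3.138, -0.001, 1.357]
contact_force: [-0.3, -0.2, -3.4]
opening: 0.27
```

>>> drive_tool:
  moves:
    - [1,[0,0,-0.1],0]
    - [1,[0,0,-0.1],0]

```text
clock: 11.8
eef_pos: [504.0, 161.7, 178.2]
tcp_rot: [3.138, -0.001, 1.357]
contact_force: [-0.7, 0.3, -2.8]
opening: 0.27
```

>>> drive_tool:
  moves:
    - [1,[0,0,-0.1],0]
    - [1,[0,0,-0.1],0]

```text
clock: 12.05
eef_pos: [504.0, 161.7, 179.3]
tcp_rot: [3.138, -0.001, 1.357]
contact_force: [0.1, -0.1, -3.0]
opening: 0.273
```

>>> drive_tool:
  moves:
    - [1,[0,0,-0.1],0]
    - [1,[0,0,-0.1],0]

```text
clock: 12.3
eef_pos: [503.7, 161.6, 180.0]
tcp_rot: [3.138, -0.001, 1.357]
contact_force: [0.4, 0.2, -8.3]
opening: 0.267
```

>>> drive_tool:
  moves:
    - [1,[0,0,-0.1],0]
    - [1,[0,0,-0.1],0]

```text
clock: 12.55
eef_pos: [503.3, 161.5, 180.4]
tcp_rot: [3.139, -0.0, 1.357]
contact_force: [1.5, 0.4, -12.9]
opening: 0.271
```

>>> drive_tool:
  moves:
    - [1,[0,0,0.25],0]
    - [1,[0.2,0,0.25],0]
    - [1,[0.4,0,0.25],0]
    - [1,[0.4,0,0.25],0]

```text
clock: 13.05
eef_pos: [504.4, 165.6, 178.2]
tcp_rot: [3.139, -0.001, 1.357]
contact_force: [0.7, 0.2, -2.8]
opening: 0.271
```

```bash
python3 - <<'E'
from h import *
st();grab('wrist','w8.png');zoom('w8.png','w8z.png',220,130,320,240)
E
```

```text
13.05 loc [ -0.66  -9.66 178.18] rot [ 3.1387e+00 -6.0000e-04  1.3573e+00] F [ 0.69  0.17 -2.79] T [-0.031 -0.116  0.02 ] 0.271
```

View pics/w8z.png

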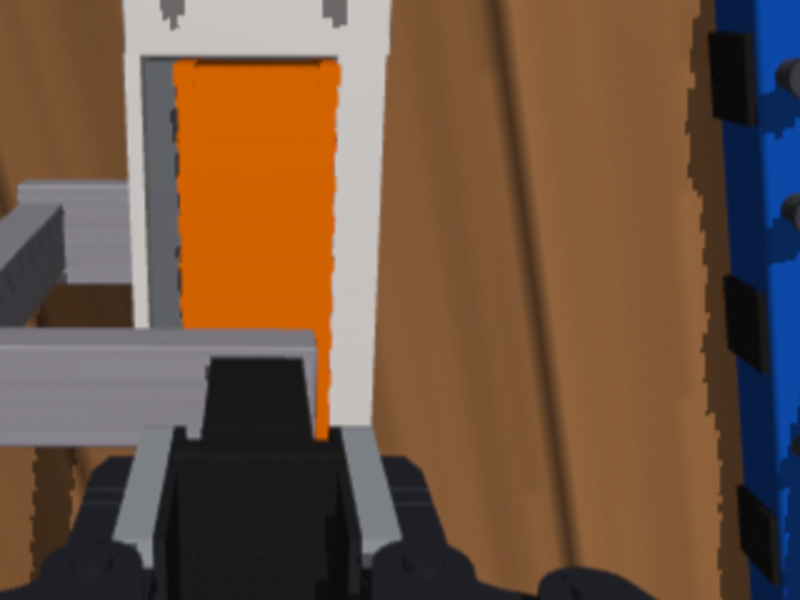

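```bash
python3 - <<'E'
from h import *
ims=[cv2.imread(f'pics/w{i}.png')[180:320,150:360] for i in (3,4,5,6)]
cv2.imwrite('pics/cmp.png',cv2.resize(np.vstack([np.hstack(ims[:2]),np.hstack(ims[2:])]),(800,533),interpolation=2))
a=cv2.imread('pics/w3.png',0)
for i in (4,5,6,7,8):
    b=cv2.imread(f'pics/w{i}.png',0)
    for nm,(x,y,w,h) in dict(arm=(165,255,120,60),foot=(222,195,30,25),cap=(290,300,66,60)).items():
        res=cv2.matchTemplate(b[y-12:y+h+12,x-12:x+w+12],a[y:y+h,x:x+w],cv2.TM_CCOEFF_NORMED);_,v,_,p=cv2.minMaxLoc(res);print(i,nm,p[0]-12,p[1]-12,round(v,2))
E
```

```text
4 arm 1 0 0.95
4 foot 1 0 0.98
4 cap 0 0 0.99
5 arm 1 0 0.88
5 foot 2 2 0.97
5 cap 0 0 0.98
6 arm 0 0 0.87
6 foot 1 0 0.97
6 cap 0 0 0.98
7 arm 0 0 0.83
7 foot 1 0 0.98
7 cap 0 0 0.96
8 arm 0 0 0.88
8 foot 2 0 0.97
8 cap 0 0 0.96
```

View pics/cmp.png

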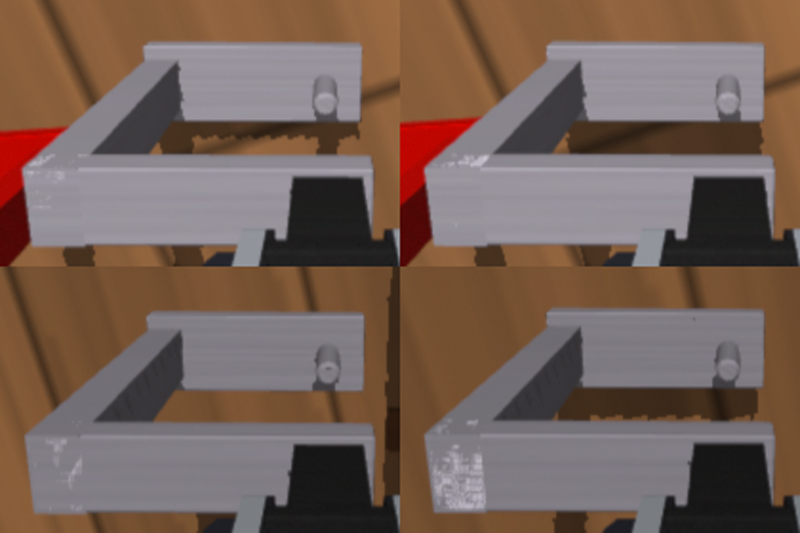

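>>> drive_tool:
  moves:
    - [1,[0.2,0,0],0]
    - [1,[0.2,0,0],0]

```text
clock: 13.35
eef_pos: [504.7, 167.5, 178.2]
tcp_rot: [3.139, -0.0, 1.357]
contact_force: [-0.6, -0.9, -3.1]
opening: 0.273
```

```bash
python3 - <<'E'
from h import *
st()
E
```

```text
13.35 loc [ -0.71  -7.77 178.17] rot [ 3.1388e+00 -3.0000e-04  1.3574e+00] F [-0.6  -0.94 -3.13] T [-0.203 -0.084  0.004] 0.273
```

>>> drive_tool:
  moves:
    - [1,[0.2,0,0],0]
    - [1,[0.2,0,0],0]

```text
clock: 13.6
eef_pos: [505.1, 169.4, 178.1]
tcp_rot: [3.139, 0.0, 1.358]
contact_force: [0.1, -1.6, -3.2]
opening: 0.274
```

```bash
python3 - <<'E'
from h import *
st()
E
```

```text
13.6 loc [ -0.76  -5.81 178.1 ] rot [3.1389 0.     1.3577] F [ 0.1  -1.57 -3.24] T [-0.468 -0.03  -0.026] 0.274
```

>>> drive_tool:
  moves:
    - [1,[-0.2,0,0],0]
    - [1,[-0.43,0,0],0]
    - [1,[-0.43,0,0],0]

```text
clock: 13.98
eef_pos: [504.2, 165.1, 178.1]
tcp_rot: [3.139, -0.0, 1.357]
contact_force: [-1.4, 1.1, -3.9]
opening: 0.273
```

```bash
python3 - <<'E'
from h import *
st();grab('wrist','w9.png')
a=cv2.imread('pics/w8.png',0);b=cv2.imread('pics/w9.png',0)
for nm,(x,y,w,h) in dict(arm=(165,255,120,60),foot=(222,195,30,25),cap=(290,300,66,60)).items():
    res=cv2.matchTemplate(b[y-12:y+h+12,x-12:x+w+12],a[y:y+h,x:x+w],cv2.TM_CCOEFF_NORMED);_,v,_,p=cv2.minMaxLoc(res);print(nm,p[0]-12,p[1]-12,round(v,2))
E
```

```text
13.975 loc [ -0.73 -10.21 178.15] rot [ 3.1388e+00 -2.0000e-04  1.3574e+00] F [-1.39  1.05 -3.88] T [-0.037 -0.151 -0.049] 0.273
arm 0 0 0.94
foot 0 0 1.0
cap 0 0 0.99
```

>>> drive_tool:
  moves:
    - [1,[0,0,-0.1],0]
    - [1,[0,0,-0.2],0]
    - [1,[0,0,-0.3],0]
    - [1,[0,0,-0.4],0]
    - [1,[0,0,-0.4],0]

```text
clock: 14.65
eef_pos: [503.7, 165.0, 181.5]
tcp_rot: [3.14, 0.0, 1.357]
contact_force: [-0.0, -0.5, -14.0]
opening: 0.267
```

```bash
python3 - <<'E'
from h import *
st()
E
```

```text
14.65 loc [ -1.19 -10.39 181.55] rot [3.1400e+00 4.0000e-04 1.3574e+00] F [ -0.02  -0.52 -14.05] T [-0.042 -0.336  0.077] 0.267
```

>>> drive_tool:
  moves:
    - [1,[0,0,-0.1],0]
    - [1,[0,0,-0.2],0]
    - [1,[0,0,-0.3],0]

```text
clock: 15.02
eef_pos: [503.7, 165.0, 184.6]
tcp_rot: [3.14, 0.0, 1.357]
contact_force: [0.9, -0.1, -13.2]
opening: 0.269
```

>>> drive_tool:
  moves:
    - [1,[0,0,-0.1],0]
    - [1,[0,0,-0.2],0]
    - [1,[0,0,-0.3],0]
    - [1,[0,0,-0.3],0]

```text
clock: 15.52
eef_pos: [503.7, 165.0, 187.7]
tcp_rot: [3.14, 0.0, 1.357]
contact_force: [0.8, 0.2, -12.1]
opening: 0.275
```

```bash
python3 - <<'E'
from h import *
st();grab('wrist','w10.png');zoom('w10.png','w10z.png',150,130,320,240);grab('scene','s10.png');zoom('s10.png','s10z.png',320,210,240,180)
a=cv2.imread('pics/w8.png',0);b=cv2.imread('pics/w10.png',0)
for nm,(x,y,w,h) in dict(arm=(165,255,120,60),foot=(222,195,30,25),cap=(290,300,66,60)).items():
    res=cv2.matchTemplate(b[y-12:y+h+12,x-12:x+w+12],a[y:y+h,x:x+w],cv2.TM_CCOEFF_NORMED);_,v,_,p=cv2.minMaxLoc(res);print(nm,p[0]-12,p[1]-12,round(v,2))
E
```

```text
15.525 loc [ -1.16 -10.35 187.74] rot [3.1398e+00 3.0000e-04 1.3574e+00] F [  0.78   0.25 -12.09] T [ 0.033 -0.362 -0.07 ] 0.275
arm 2 0 0.92
foot 1 -1 0.97
cap 0 0 0.99
```

View pics/w10z.png

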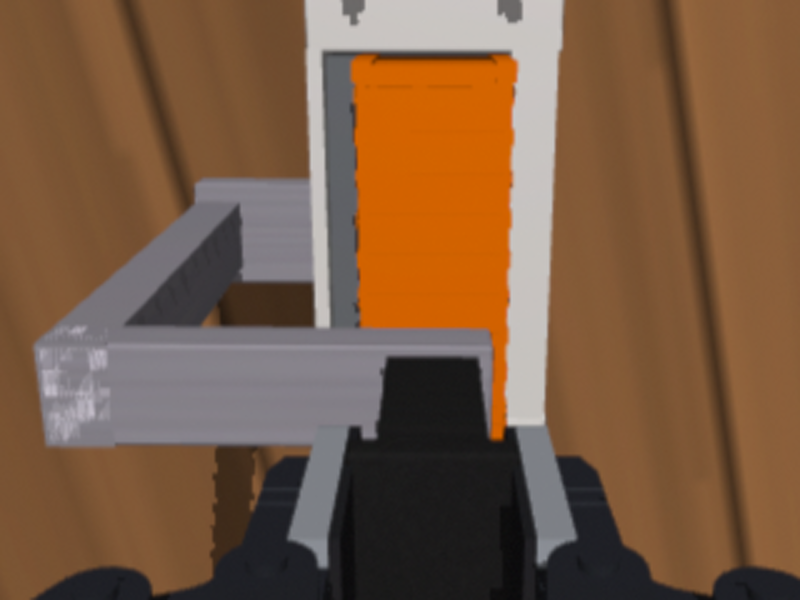

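View pics/s10z.png

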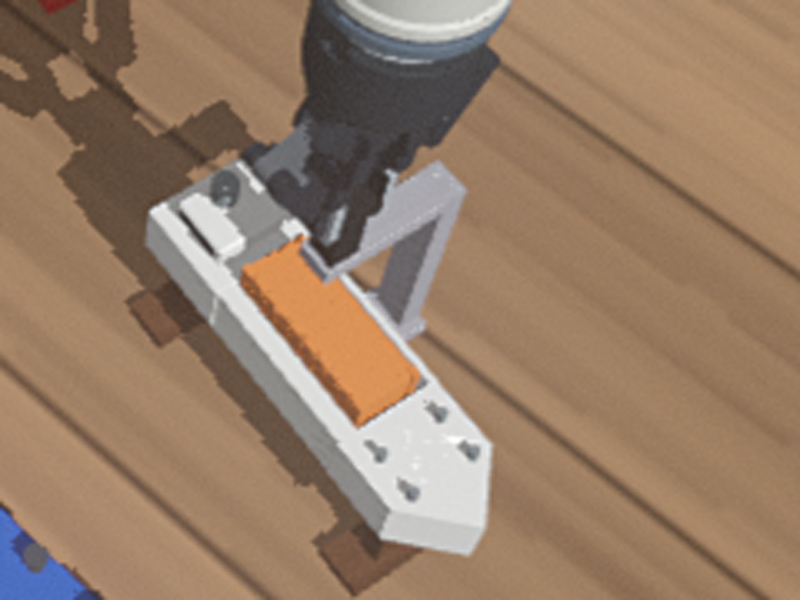

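>>> drive_tool:
  moves:
    - [1,[0,0,-0.1],0]
    - [1,[0,0,-0.2],0]
    - [1,[0,0,-0.3],0]
    - [1,[0,0,-0.4],0]
    - [1,[0,0,-0.5],0]
    - [1,[0,0,-0.5],0]

```text
clock: 16.38
eef_pos: [503.8, 165.1, 192.9]
tcp_rot: [3.14, 0.0, 1.357]
contact_force: [-0.0, -0.4, -11.9]
opening: 0.276
```

>>> drive_tool:
  moves:
    - [1,[0,0,-0.1],0]
    - [1,[0,0,-0.2],0]
    - [1,[0,0,-0.3],0]
    - [1,[0,0,-0.4],0]
    - [1,[0,0,-0.4],0]

```text
clock: 17.0
eef_pos: [503.9, 165.1, 197.1]
tcp_rot: [3.139, 0.0, 1.357]
contact_force: [-0.1, -0.4, -12.3]
opening: 0.275
```

```bash
python3 - <<'E'
from h import *
s=st();_,f=grab('wrist','w11.png');zoom('w11.png','w11z.png',150,130,320,240);_,g=grab('scene','s11.png');zoom('s11.png','s11z.png',320,210,240,180)
import pickle; pickle.dump((s,{k:v for k,v in f.items()},{k:v for k,v in g.items()}),open('w11.pkl','wb'))
a=cv2.imread('pics/w8.png',0);b=cv2.imread('pics/w11.png',0)
for nm,(x,y,w,h) in dict(arm=(165,255,120,60),foot=(222,195,30,25),cap=(290,300,66,60)).items():
    res=cv2.matchTemplate(b[y-12:y+h+12,x-12:x+w+12],a[y:y+h,x:x+w],cv2.TM_CCOEFF_NORMED);_,v,_,p=cv2.minMaxLoc(res);print(nm,p[0]-12,p[1]-12,round(v,2))
E
```

```text
17.0 loc [ -1.06 -10.24 197.05] rot [3.1395e+00 1.0000e-04 1.3574e+00] F [ -0.06  -0.37 -12.26] T [-0.018 -0.305  0.014] 0.275
arm 3 0 0.91
foot 1 0 0.91
cap 0 0 0.99
```

View pics/w11z.png

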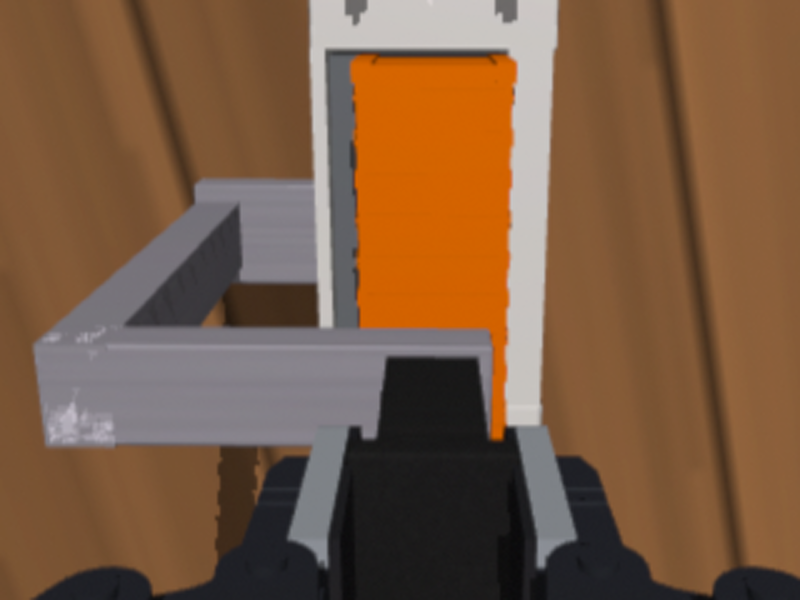

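View pics/s11z.png

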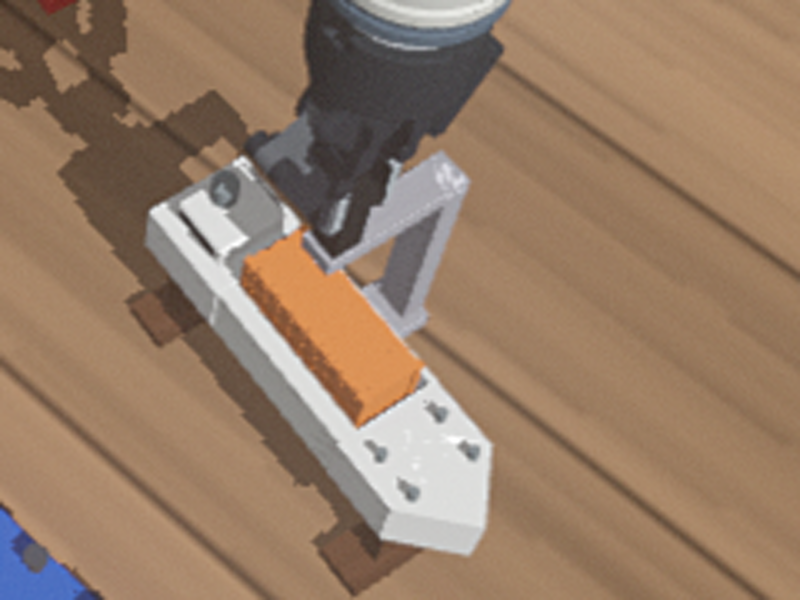

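```bash
python3 - <<'E'
from h import *
import pickle; s,f,g=pickle.load(open('w11.pkl','rb'))
a=np.radians(-12.4);R=np.array([[np.cos(a),-np.sin(a)],[np.sin(a),np.cos(a)]])
for z in (115,125,131,133,135):
    print(z,[proj(g,np.r_[R@np.array(c)+[507.1,174.9],z]).round(1) for c in ((20,50),(-20,50),(20,-50))])
for n in ('s7','s11'):
    im=cv2.imread(f'pics/{n}.png'); 
    cv2.imwrite(f'pics/{n}q.png',cv2.resize(im[270:360,380:500],(800,600),interpolation=2))
E
```

```text
115 [array([427. , 332.3]), array([445.1, 320.6]), array([391.5, 289.1])]
125 [array([427.9, 329.8]), array([446.2, 318. ]), array([392.1, 286.3])]
131 [array([428.4, 328.2]), array([446.8, 316.4]), array([392.5, 284.6])]
133 [array([428.6, 327.7]), array([447. , 315.9]), array([392.6, 284.1])]
135 [array([428.8, 327.2]), array([447.2, 315.4]), array([392.7, 283.5])]
```

View pics/s7q.png

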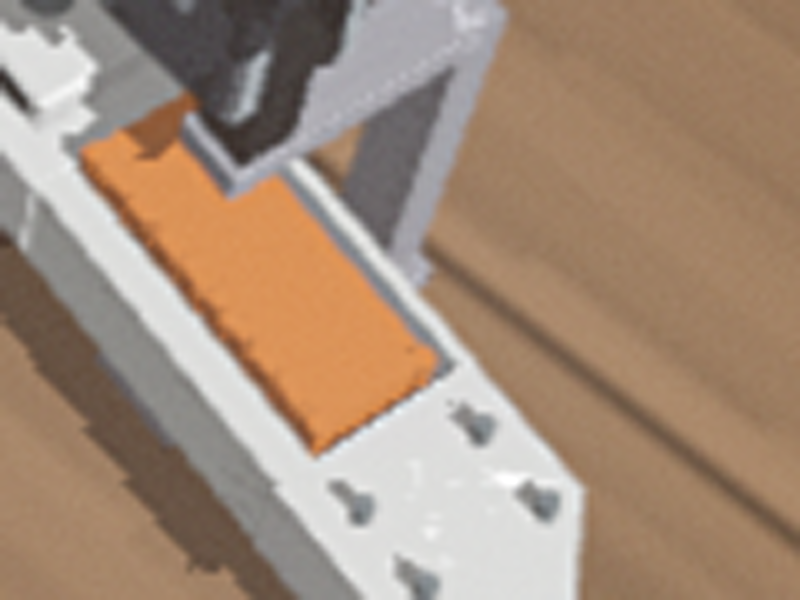

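View pics/s11q.png

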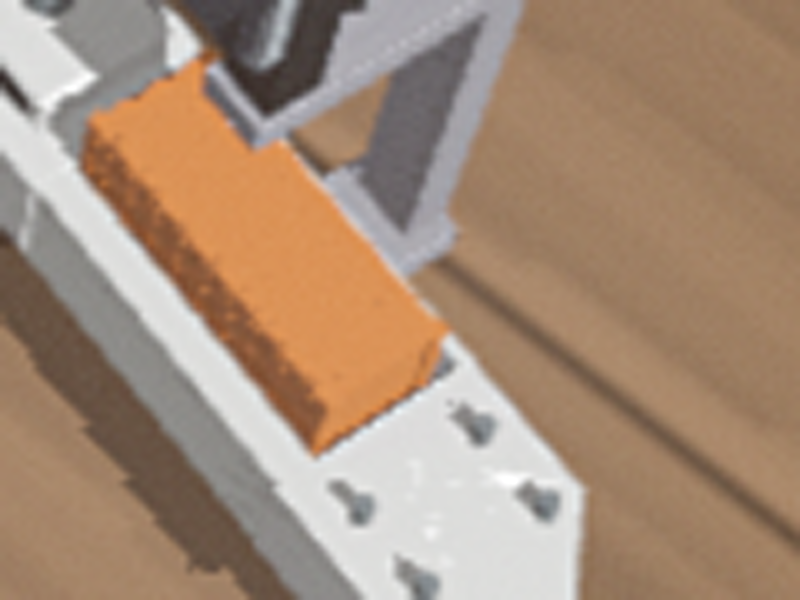

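>>> drive_tool:
  moves:
    - [1,[0,0,-0.06],0]
    - [1,[0,0,-0.06],0]

```text
clock: 17.35
eef_pos: [503.9, 165.1, 197.7]
tcp_rot: [3.139, 0.0, 1.357]
contact_force: [0.8, -0.5, -13.8]
opening: 0.272
```

>>> drive_tool:
  moves:
    - [1,[0,0,0.3],0]
    - [1,[0,0,0.8],0]
    - [1,[0,0,1.4],0]
    - [1,[0,0,2],0]
    - [1,[0,0,2.6],0]
    - [1,[0,0,3.1],0]
    - [1,[0,0,3.35],0]
    - [1,[0,0,3.35],0]

```text
clock: 18.35
eef_pos: [503.9, 165.1, 164.0]
tcp_rot: [3.14, 0.0, 1.357]
contact_force: [0.1, -1.1, -2.6]
opening: 0.271
```

```bash
python3 - <<'E'
from h import *
s=st();_,f=grab('wrist','w12.png');zoom('w12.png','w12z.png',150,130,320,240);_,g=grab('scene','s12.png')
im=cv2.imread('pics/s12.png');cv2.imwrite('pics/s12q.png',cv2.resize(im[270:360,380:500],(800,600),interpolation=2))
E
```

```text
18.35 loc [ -1.04 -10.28 163.98] rot [3.1397e+00 2.0000e-04 1.3574e+00] F [ 0.1  -1.1  -2.64] T [-0.049 -0.152 -0.019] 0.271
```

View pics/s12q.png

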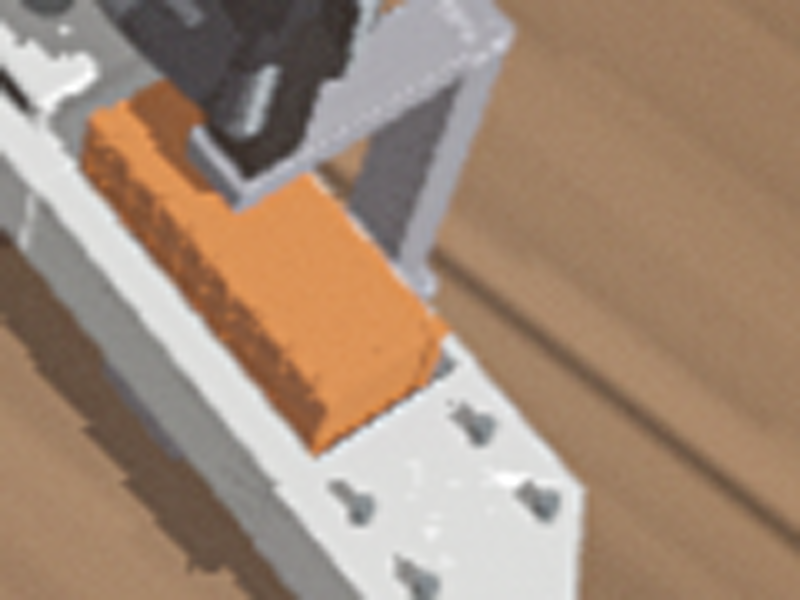

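View pics/w12z.png

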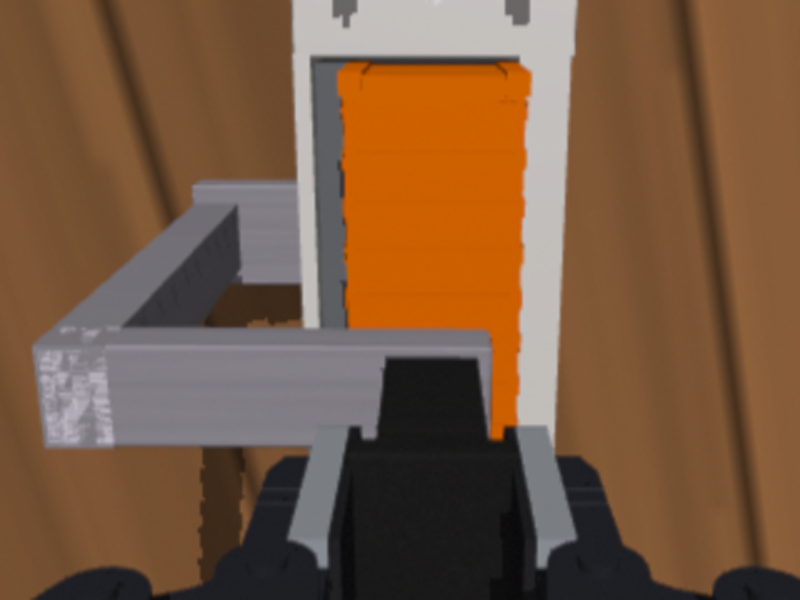

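>>> drive_tool:
  moves:
    - [1,[0,-1,0],0]
    - [1,[0,-3,0],0]
    - [1,[0,-5.5,0],0]
    - [1,[0,-8,0],0]
    - [1,[0,-10,0],0]
    - [1,[0,-11,0],0]
    - [1,[0,-11,0],0]
    - [1,[0,-11,0.4],0]
    - [1,[0,-11,0.7],0]
    - [1,[0,-11,0.7],0]

```text
clock: 19.7
eef_pos: [396.7, 188.2, 156.5]
tcp_rot: [3.14, 0.001, 1.357]
contact_force: [1.2, 0.1, -3.7]
opening: 0.274
```

```bash
python3 - <<'E'
from h import *
s=st();_,f=grab('wrist','w13.png')
E
```

```text
19.7 loc [-110.72  -10.72  156.54] rot [3.1399e+00 5.0000e-04 1.3570e+00] F [ 1.21  0.12 -3.66] T [-0.045 -0.099  0.022] 0.274
```

View pics/w13.png

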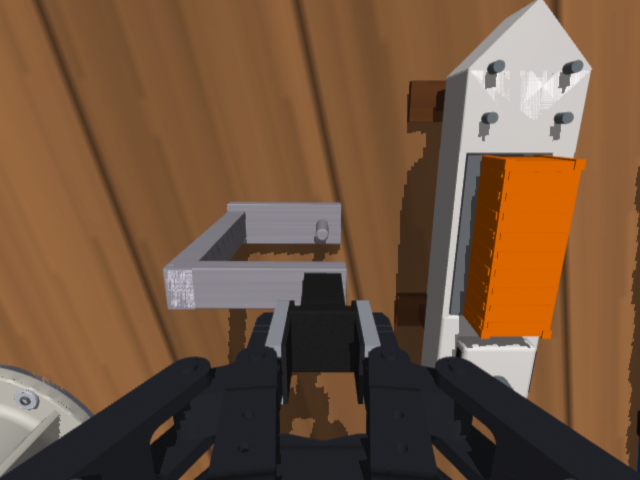

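The tool is out and about 2 mm above the bench, with the container up at (525,245). I'll lower it to contact.

>>> drive_tool:
  moves:
    - [1,[0,0,0.1],0]
    - [1,[0,0,0.15],0]
    - [1,[0,0,0.15],0]

```text
clock: 20.12
eef_pos: [396.7, 188.3, 155.2]
tcp_rot: [3.14, 0.0, 1.357]
contact_force: [-0.4, 0.2, -3.6]
opening: 0.271
```

>>> drive_tool:
  moves:
    - [1,[0,0,0.06],0]
    - [1,[0,0,0.06],0]

```text
clock: 20.38
eef_pos: [397.0, 188.4, 154.9]
tcp_rot: [3.139, -0.0, 1.357]
contact_force: [-0.6, 0.7, 1.5]
opening: 0.272
```

>>> drive_tool:
  moves:
    - [0.5,[0,0,0],0]
    - [0,[0,0,0],0]
    - [0,[0,0,0],0]
    - [0,[0,0,0],0]
    - [0,[0,0,0],0]
    - [0,[0,0,0],0]

```text
clock: 21.12
eef_pos: [397.0, 188.4, 154.9]
tcp_rot: [3.139, -0.0, 1.357]
contact_force: [-0.4, 0.0, -0.5]
opening: 0.998
```

```bash
python3 - <<'E'
from h import *
s=st();_,f=grab('wrist','w14.png')
E
```

```text
21.125 loc [-110.46  -10.48  154.89] rot [ 3.1393 -0.      1.3569] F [-0.37  0.04 -0.52] T [-0.015 -0.065 -0.055] 0.998
```

View pics/w14.png

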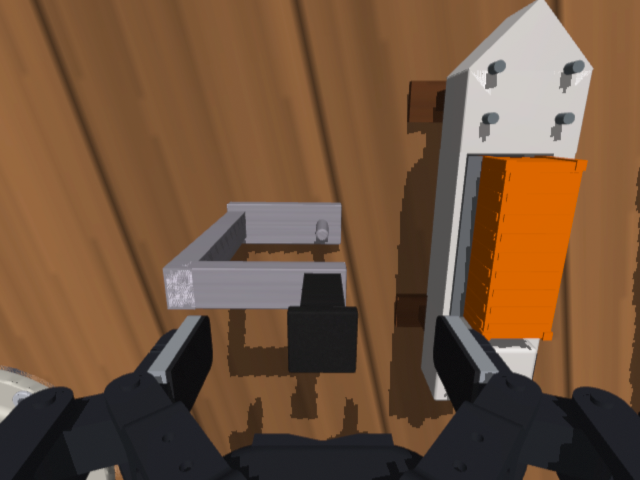

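The gripper is open and the tool stands on its foot, handle at (322,335). I'll retreat straight up.

>>> drive_tool:
  moves:
    - [0,[0,0,-2],0]
    - [0,[0,0,-6],0]
    - [0,[0,0,-11],0]
    - [0,[0,0,-15],0]
    - [0,[0,0,-15],0]
    - [0,[0,0,-15],0]

```text
clock: 21.92
eef_pos: [396.2, 188.3, 304.2]
tcp_rot: [3.14, 0.0, 1.357]
contact_force: [0.2, -0.0, 0.5]
opening: 0.998
```

```bash
python3 - <<'E'
from h import *
s=st();_,f=grab('wrist','w15.png');_,g=grab('scene','s15.png');grab('top','t15.png')
im=cv2.imread('pics/s15.png');cv2.imwrite('pics/s15q.png',cv2.resize(im[270:360,380:500],(800,600),interpolation=2))
E
```

```text
21.925 loc [-111.16  -10.74  304.18] rot [3.1399e+00 4.0000e-04 1.3570e+00] F [ 0.22 -0.05  0.47] T [ 0.026 -0.01   0.077] 0.998
```

View pics/w15.png

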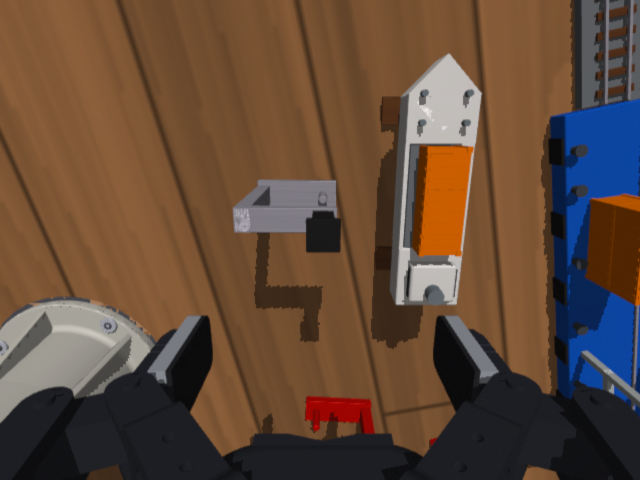

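View pics/s15.png

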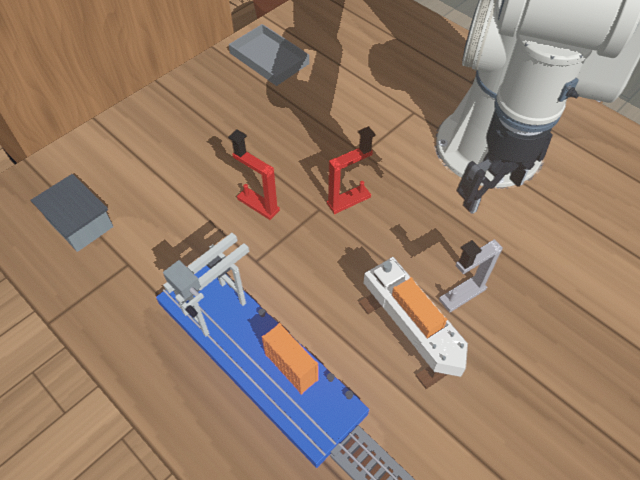

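View pics/s15q.png

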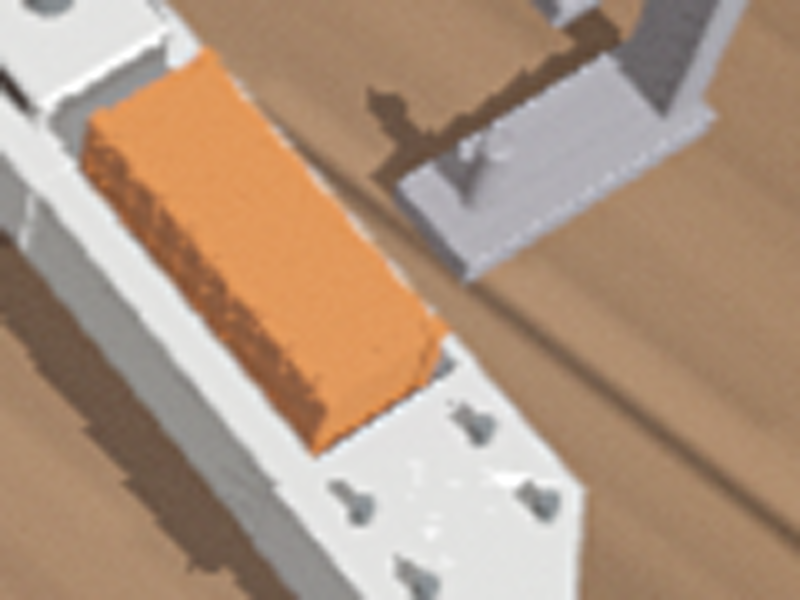

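The container is held raised: its top corner is still at (447,325) in the zoomed crop. The tool stands upright and clear of the hull, and the stack and red tools have not moved.

```bash
python3 -c "
from rig import r
print(r.sign_off())"
```

```text
the job is handed in; nothing more can be done
None
```

I pushed the container up about 18 mm with the grey knockout tool, brought the tool out from under the ferry and stood it upright on the bench. I handed the job in at about 22 s; the hand-in gives no verdict.

- **Finding the hole:** the pin went into the hole on the first probe, about 10 mm aft of the keel point. I confirmed it by contact at the ejector-plate height (71 mm, not the 65 mm underside) and by sideways resistance when I shifted the tool along the hull.
- **Raising:** the extra force was about 8–10 N, and the highest total reading was 14 N.
- **Rise:** arm travel after contact gives about 18 mm. The picture estimate, taken 0.6 mm before the end, averaged about 17.6 mm, but single corners ranged from 16 to 20 mm. After the tool was withdrawn, the container was still up and looked level.
- **Final state:** the tool's foot is about 60 mm from the hull. The last pictures show the stack and the red look-alikes unmoved, and the gripper was open, well above everything.

No check failed. At first the sideways test looked free over 4 mm, which seemed to say the pin was not in the hole. That was only the pin's play, and further travel met the hole's edge.

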